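# Set the paper trimmer's stop on its hidden pin hole and lock it

## Robot

A 6-joint arm with a two-finger parallel gripper is mounted at the origin on the work surface. World frame = base frame: x ahead of the robot, y to its left, z up, the work surface at z = 0. Lengths are in m, angles in rad, forces in N, time in s.
With the tool pointing down it reaches from about 0.35 to 0.775 m from the base axis. Payload 7.3 kg.
Tool frame: the origin (TCP) lies at the very end of the fingers, on their centre line; the grasp point (between the pads) lies 19 mm behind it; z points along the fingers, y is the direction in which the jaws open and shut (so a half turn about z gives the same grasp; the last joint's range is limited). The gripper opens to 92 mm and grips with 3 to 60 N. Pads are 19 mm wide; open, the fingers measure 130 mm over their backs; the gripper's body (75 mm by 190 mm) begins 47 mm behind the grasp point.
Start: joints at [0.965, 0.342, 1.524, -0, 1.275, -0.146], TCP at [0.233, 0.471, 0.227] pointing down, gripper open.
Joint ranges: [-2.53, 2.53], [-0.77, 2.02], [0.04, 2.7], [-1, 4.14], [0.28, 2.66], [-3.11, 3.11]. Speed limits (rad/s): [2.57, 2.57, 3.14, 3.14, 3.14, 3.14].

## Interface

Orientations are given as [roll, pitch, yaw] about the fixed x, y, z axes, in that order (R = Rz(yaw) Ry(pitch) Rx(roll)).
In Python, from cell import robot gives the robot as it stands. The module is installed in compiled form; this text tells all that it offers.
- The arm moves only by the tool carry_out, never from a script. Its argument "series" is a list of rows, each an object with "jaw": the opening in per cent of the stroke, from 0 (shut) to 100 (fully open); "travel": the shift along the tool's x, y, z in units of 60 mm (1.0 is 60 mm), a list of three; "twist": the turn about the tool's z in units of 6 degrees (1.0 is 6 degrees). A call has 1 to 8 rows; each row shifts and turns the commanded pose from where the row before left it, along the tool's axes as they then stand; what a row does not reach is not made up. A row lasts 1/8 s, in which the tool goes at most 62.5 mm and 10.7 degrees, less where a joint would pass 70% of its speed; a pose out of reach is approached as far as the arm can. A call is refused whole if a number of a shift passes 1 or a number of a turn 1, either way. A call with a gripper value outside its range is refused whole. The fingers move at their own pace and stop on an object; "squeeze" is the grip in N (left out, the last holds). Time passes only in rows, so rows that do not move let the fingers close. It gives the time, the measured TCP pose, the force and the opening at its end, in the units of the state.
- robot.observe(): the state, without advancing time (a new reading comes with each control period).
- robot.read_camera(name): name is "scene" or "top"; returns the picture (480x640x3 uint8, blue, green, red); there is no depth.
- robot.calibration(name): a dict with "intrinsics" (3x3 intrinsics, pixels), "cam_to_world" (4x4, takes a point from camera to world coordinates). Camera axes: x right, y up, looking along -z (the intrinsics and any distortion apply to the point x, -y, -z); pixel columns grow to the right and rows downward; lengths in m; the calibration is good to about 2 mm. A picture is of the moment at which its call begins. calibration takes no time and is no camera call.
- robot.hand_in(): hands the job in, once; it reports no verdict.
Trained networks look in the newest picture that a camera, given by its name, has taken for a name from the list of things; names that differ only in an ending like _2 or _b are one class to them, and where a whole thing is asked for, a point or a joint stands for the part that bears it (a point fixed in the world has none). Each returns a list of dicts, best first, with "score" (0 to 1); they miss things now and then, are a little off and sometimes report something else, mostly with a low value. They report only what shows in the picture. A call takes as long as a camera call. They do not tell look-alikes from the thing itself.
- robot.regions_of(camera, query): "pixels" (480x640 bool, what is visible of it) and "xy" ([column, row] in pixels, amid what is visible of it).
The state is a dict: "time": time; "qpos": joint angles; "qvel": joint speeds; "joint_efforts": joint torques, N m; "tool_pos": TCP position; "tool_rot": TCP orientation; "contact_force": force on the tool from outside, world axes, zero at the start; "torque": the same for the moment, N m; "opening": finger opening in m.
Only numpy, scipy, OpenCV 4.12 (cv2) and the standard library are available. Lean on these libraries where they do the work, as an engineer would, in place of code of your own. Each camera call takes 0.05 s, during which the arm holds its last target. There are 200 camera calls.

## Task

On the paper trimmer, slide the red stop along its slots towards the orange mark until the brass locating pin standing in it finds the hidden hole under the cover strip and drops fully home, its head down flush on the stop. Then lock the stop by swinging the clamp lever with the yellow grip all the way round to its end. Leave the glue stick, paint bottle, water bottle and mug standing where they are.

Things in the scene. Friction and masses are not known exactly. Their poses are not given: they have to be found in the camera images.
- trimmer: The paper trimmer, fixed to the table: a grey bed 300 mm (its x) by 440 mm (its y) and 30 mm thick, with an aluminium cutter rail across its +y end. Origin at the centre of its underside on the table, z up. The stop slides along the trimmer's +y.
- stop (a joint): How far the stop has slid from its start along the trimmer's +y, in m: 0 at the start (an end stop) to 0.125 (the other end stop). It slides with about 3 N of friction, stays where it is left, and can be pushed either way. The hidden hole lies 28 to 117 mm ahead of the start.
- stop_top (a point): Top centre of the stop's red block, where the pin enters it (68 mm above the table). Turns with the trimmer. The block is 150 mm along the trimmer's x, 44 mm along its y, 30 mm high (38 to 68 mm above the table), both long sides upright and free to be pushed.
- cover_end (a point): Middle of the front (+y) edge, on top, of the flat aluminium cover strip under the red block; it moves with the stop and hides the hole. 60 mm wide, top 38 mm above the table, reaching 50 mm behind (-y) and 135 mm ahead (+y) of the pin.
- mark_top (a point): Top centre of the small orange mark (14 x 10 x 16 mm) on the white scale of the bed. Measured along the trimmer's y, it shows roughly where the hole is: the hole lies within 12 mm of it, before or beyond. It is not precise: the pin must be felt in.
- pin_head (a point): Top centre of the brass locating pin's head, z up. Loose upright pin, 0.1 kg: shaft 16 mm across, 56 mm long, through the stop with 1 mm of play; head 32 mm across, 14 mm thick. At the start its tip rides on a hidden steel strip, head top 34 mm above the red block's top; when home, the head rests on the block, head top 14 mm above it.
- pin_tip (a point): Centre of the pin's lower end (hidden). It falls in by its own weight when moved slowly (about 20 mm/s) over the hole, which has 2.5 mm of play, and then blocks the stop from sliding on. While the stop is still pushed against it the pin may hang part-way; easing off or pressing on its head sends it home.
- lock (a joint): Angle of the clamp lever, rad: 0 open (pointing along the trimmer's -x), 1.57 fully locked at its end stop (pointing along the trimmer's +y), turning clockwise seen from above. It stays where it is left; it starts between 0 and 0.25. Friction about 0.12 N m (some 2 N at the grip).
- lock_pivot (a point): Top of the clamp lever's pivot, on the stop's red block 50 mm from the pin towards the trimmer's -x; it rides along with the stop.
- lock_grip (a point): Centre of the upright yellow grip at the lever's free end, 75 mm from the pivot: 18 mm across, 40 mm high, this point 94 mm above the table and the grip's top 112 mm. The lever's black arm is 10 mm thick, its top 80 mm above the table.
- glue: Blue glue stick, 26 mm across and 85 mm high, standing on the trimmer's bed. Origin at the centre of its foot. Leave alone.
- paint: Red paint bottle, 32 mm across and 70 mm high, standing on the trimmer's bed. Origin at the centre of its foot. Leave alone.
- water: Clear water bottle with blue label, 66 mm across and 210 mm high, on the table. Origin at the centre of its foot. Leave alone.
- cup: Grey mug, 80 mm across and 85 mm high, on the table. Origin at the centre of its foot. Leave alone.
Mind the look-alikes: they are no part of the job. There is more than one size of the part that bears pin_head; the job needs the smallest.

How it is judged:
On the way, in this order (a step that is already met when the one before it is completed fails the run):
1. the pin has dropped home in the hidden hole (head within 2.5 mm of the stop's top) with the lever still open (z of pin_head in the frame of stop_top below 0.0165 m and horizontal distance between pin_head and stop_top below 0.005 m and value of joint lock below 0.5 rad), for 0.2 s.
2. the clamp lever is swung round to its end (value of joint lock above 1.45 rad and z of pin_head in the frame of stop_top below 0.0165 m), for 0.2 s.
At the end, for the whole second after the job is handed in: The pin is upright and fully home through the stop in the hidden hole (head within 2.5 mm of resting on the block, 5 mm sideways), so the stop is within 18 mm of the orange mark along the trimmer; the clamp lever is within 0.12 rad of its locked end; all is at rest (all of step 2 and horizontal distance between pin_head and stop_top below 0.005 m and angle between pin_head's own z axis and vertical below 0.1 rad and y of stop_top in the frame of mark_top between -0.018 and 0.018 m and velocity of joint stop between -0.01 and 0.01 m/s and velocity of joint lock between -0.05 and 0.05 rad/s); the robot touches nothing.
It fails at once if a bystander (glue stick, paint bottle, water bottle, mug) is moved more than 30 mm or knocked over (distance of any of glue, paint, water, cup from where it was at the start of the episode above 0.03 m or angle between any of glue, paint, water, cup's own z axis and vertical above 0.5 rad).
It also fails if it takes over 58 s, if anything falls off the work surface, if the arm or the gripper's body presses on something with over 40 N, if the wrist force passes 120 N, or if a joint passes its speed limit or range.

## Working session

There is one attempt and no reset: what is moved stays moved. The work goes in short steps, Python scripts to look and compute and a tool call to move; the robot and the scene stay as the last step left them, time stands still between calls to the robot, and variables do not carry over. Pictures are saved under pics/ and viewed, about 8 in all and at most 12, crops included, and the job is handed in when it is done.

Besides the shell and the picture viewer there is one more tool, called after "Call:" as name(argument=value, ...) on one line, values as JSON. carry_out: Moves the arm, as the interface text tells. Its arguments: {"type":"object","properties":{"series":{"type":"array"},"squeeze":{"type":"number"}},"required":["series"]}

```bash
mkdir -p pics; cat > h.py <<'E'
import numpy as np, cv2
from cell import robot
def px2w(cam,uv,z):
    c=robot.calibration(cam);K=np.array(c["intrinsics"]);T=np.array(c["cam_to_world"])
    d=np.linalg.inv(K)@np.array([uv[0],uv[1],1.]);d=T[:3,:3]@(d*[1,-1,-1]);o=T[:3,3]
    return o+d*(z-o[2])/d[2]
def w2px(cam,p):
    c=robot.calibration(cam);K=np.array(c["intrinsics"]);T=np.array(c["cam_to_world"])
    q=T[:3,:3].T@(np.array(p)-T[:3,3])*[1,-1,-1];q=K@q;return q[:2]/q[2]
E
python3 - <<'E'
from h import *
for c in("scene","top"):
    im=robot.read_camera(c);cv2.imwrite(f"pics/{c}0.png",im)
    k=robot.calibration(c);print(c,k.keys(),np.round(k["cam_to_world"],3).tolist(),np.round(k["intrinsics"],1).tolist())
    for q in "trimmer stop_top mark_top pin_head lock_grip lock_pivot glue paint water cup cover_end".split():
        print(c,q,[(round(r["score"],2),np.round(r["xy"]).tolist(),int(r["pixels"].sum())) for r in robot.regions_of(c,q)])
print(robot.observe())
E
```

```text
scene dict_keys(['intrinsics', 'cam_to_world']) [[0.231, -0.663, 0.713, 1.345], [0.973, 0.141, -0.184, -0.207], [0.022, 0.736, 0.677, 0.839], [0.0, 0.0, 0.0, 1.0]] [[556.1, 0.0, 311.2], [0.0, 556.1, 244.6], [0.0, 0.0, 1.0]]
scene trimmer [(0.69, [276.0, 295.0], 21977)]
scene stop_top [(0.62, [247.0, 284.0], 3371)]
scene mark_top [(0.54, [285.0, 317.0], 54)]
scene pin_head [(0.95, [224.0, 193.0], 511), (0.66, [235.0, 264.0], 266), (0.56, [155.0, 194.0], 502)]
scene lock_grip [(0.7, [242.0, 239.0], 399)]
scene lock_pivot [(0.61, [243.0, 243.0], 389)]
scene glue [(0.69, [352.0, 311.0], 558)]
scene paint [(0.62, [333.0, 226.0], 363), (0.54, [248.0, 284.0], 3347)]
scene water [(0.77, [525.0, 241.0], 2595)]
scene cup [(0.96, [97.0, 320.0], 2776)]
scene cover_end [(0.68, [244.0, 287.0], 3182)]
top dict_keys(['intrinsics', 'cam_to_world']) [[-0.049, 0.976, -0.21, 0.305], [-0.999, -0.049, 0.005, -0.02], [-0.005, 0.21, 0.978, 1.193], [0.0, 0.0, 0.0, 1.0]] [[559.4, 0.0, 322.5], [0.0, 559.4, 237.8], [0.0, 0.0, 1.0]]
top trimmer [(0.64, [345.0, 241.0], 23676)]
top stop_top [(0.94, [374.0, 218.0],
[... 427 characters left out ...]
, 217.0], 3610), (0.45, [283.0, 274.0], 231)]
{'time': 1.2, 'qpos': array([ 9.65049271e-01,  3.41997190e-01,  1.52410683e+00, -2.44788778e-05,
        1.27540208e+00, -1.46007849e-01]), 'qvel': array([-0.00063302, -0.00047633, -0.00040963, -0.00120859,  0.00015092,
        0.00094445]), 'joint_efforts': array([-5.63870653e-04, -4.31156588e+01, -2.44475001e+01,  7.17545743e-02,
        4.86421084e-02,  3.59269154e-05]), 'tool_pos': array([0.23294861, 0.47050467, 0.22673958]), 'tool_rot': array([3.14151044e+00, 3.57613661e-05, 2.68186057e+00]), 'contact_force': array([ 0.1801638, -0.0979178,  0.4178653]), 'torque': array([ 0.02181921, -0.02270256,  0.01825517]), 'opening': 0.09165542986107822}
```

View pics/top0.png

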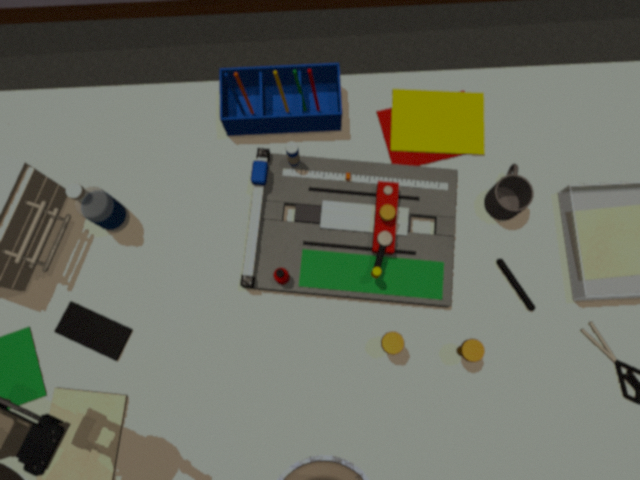

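View pics/scene0.png

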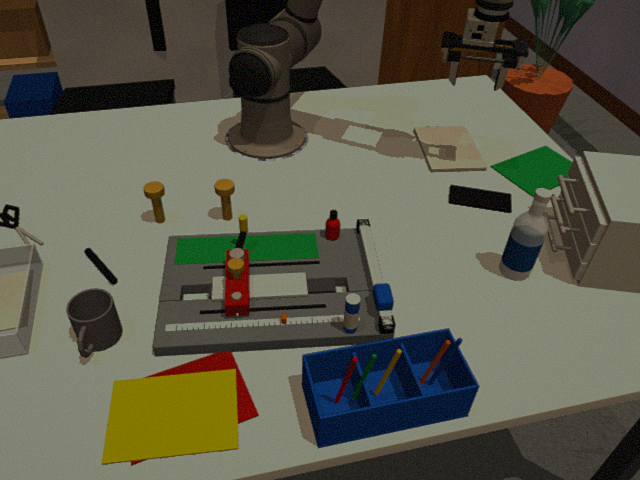

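The top view shows the red stop at (386,218), with the brass pin at (388,212), the yellow grip at (377,271) and the orange mark at (348,176). There are three candidate pins: the one in the stop (388,212), and two loose ones at (393,343) and (472,350). The one in the stop fits because it stands in the red block and has the smallest head. I'll confirm that in a crop and measure.

```bash
python3 - <<'E'
from h import *
im=cv2.imread("pics/top0.png");c=cv2.resize(im[140:360,235:485],None,fx=3.2,fy=3.2,interpolation=cv2.INTER_CUBIC)[:600]
c=cv2.resize(im[145:315,240:480],None,fx=3.3,fy=3.3,interpolation=cv2.INTER_CUBIC)
c=np.clip(c.astype(float)*1.6,0,255).astype(np.uint8)
cv2.imwrite("pics/crop1.png",c)
robot.read_camera("top")
def cen(uv,m): pass
hsv=cv2.cvtColor(im,cv2.COLOR_BGR2HSV)
def blob(lo,hi,box):
    m=cv2.inRange(hsv,lo,hi);z=np.zeros_like(m);a,b,x,y=box;z[b:y,a:x]=m[b:y,a:x]
    v,u=np.nonzero(z);return (u.mean(),v.mean()),len(u)
g,n=blob((24,120,80),(34,255,255),(365,260,390,282));print("grip",g,n,px2w("top",g,.112))
m,n=blob((5,140,90),(18,255,255),(340,168,356,184));print("mark",m,n,px2w("top",m,.046))
for q in("stop_top","pin_head","glue","paint","water","cup"):
    for r in robot.regions_of("top",q):
        z={"stop_top":.068,"pin_head":.102,"glue":.085+.03,"paint":.09,"water":.1,"cup":.04}[q]
        u=np.argwhere(r["pixels"])[:,::-1].astype(np.float32);R=cv2.minAreaRect(u)
        print(q,round(r["score"],2),np.round(r["xy"]),px2w("top",r["xy"],z).round(3),R)
# bed: corner pixels from picture
for uv in[(268,151),(458,169),(452,305),(243,288)]:print(px2w("top",uv,.03).round(3))
E
```

```text
grip (np.float64(376.37142857142857), np.float64(271.04285714285714)) 70 [ 0.46643644 -0.12728054  0.112     ]
mark (np.float64(347.5652173913044), np.float64(175.6086956521739)) 23 [ 0.68593257 -0.08643862  0.046     ]
pin_head 0.92 [471. 351.] [ 0.305 -0.298  0.102] ((471.75, 349.7499694824219), (24.748737335205078, 24.041629791259766), 45.0)
pin_head 0.72 [395. 341.] [ 0.33  -0.154  0.102] ((392.0, 342.0), (22.0, 22.0), 90.0)
pin_head 0.64 [381. 245.] [ 0.519 -0.141  0.102] ((381.402099609375, 254.15467834472656), (14.474566459655762, 47.535152435302734), 9.727578163146973)
pin_head 0.47 [384. 213.] [ 0.585 -0.152  0.102] ((387.0, 212.0), (16.0, 14.0), 90.0)
glue 0.71 [290. 153.] [0.717 0.033 0.115] ((292.5, 153.0), (24.0, 13.0), 90.0)
paint 0.71 [382. 251.] [ 0.509 -0.143  0.09 ] ((381.4710998535156, 254.25221252441406), (14.643528938293457, 47.70411682128906), 9.727579116821289)
paint 0.57 [283. 273.] [0.476 0.057 0.09 ] ((281.1000061035156, 275.300048828125), (16.443843841552734, 15.17893123626709), 71.56504821777344)
water 0.59 [375. 221.] [ 0.571 -0.133  0.1  ] ((371.6607971191406, 216.41757202148438), (92.51913452148438, 86.03407287597656), 44.4212760925293)
water 0.56 [ 95. 206.] [0.629 0.431 0.1  ] ((96.9481201171875, 205.19338989257812), (70.02970123291016, 33.21797561645508), 29.05460548400879)
cup 0.69 [505. 197.] [ 0.623 -0.421  0.04 ] ((510.35894775390625, 195.9932098388672), (41.37340545654297, 55.620323181152344), 41.423667907714844)
cup 0.64 [378. 249.] [ 0.524 -0.141  0.04 ] ((381.45947265625, 254.2432403564453), (14.467110633850098, 47.34690856933594), 9.462322235107422)
[0.757 0.084 0.03 ]
[ 0.694 -0.329  0.03 ]
[ 0.4   -0.287  0.03 ]
[0.457 0.145 0.03 ]
```

View pics/crop1.png

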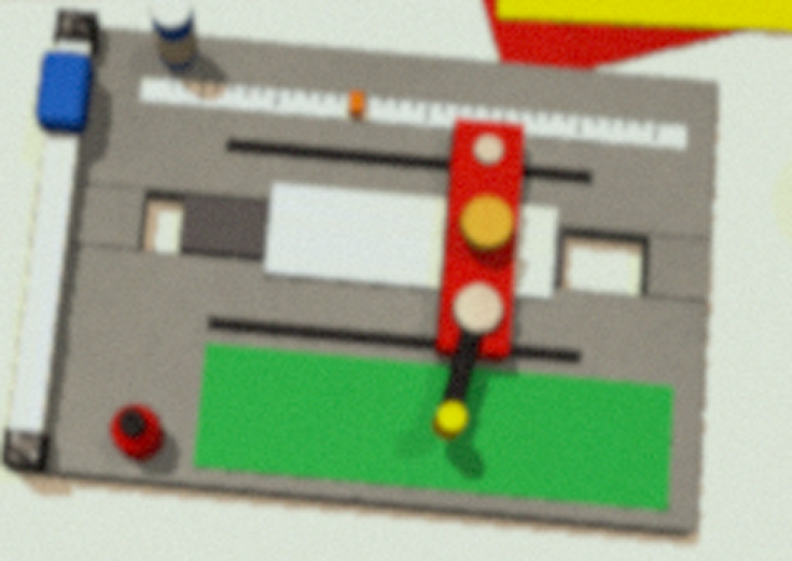

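The crop confirms it: the small-headed brass pin stands in the red block, with the lever open. The next step is precise geometry and the first move.

```bash
cat >> h.py <<'E'
PSI=-0.148
ex=np.array([np.cos(PSI),np.sin(PSI)]);ey=np.array([-np.sin(PSI),np.cos(PSI)])
def tool(d,yaw): # world dxdy -> tool x,y in mm
    return np.array([d@[np.cos(yaw),np.sin(yaw)],d@[np.sin(yaw),-np.cos(yaw)]])*1000
E
python3 - <<'E'
from h import *
im=cv2.imread("pics/top0.png");hsv=cv2.cvtColor(im,cv2.COLOR_BGR2HSV)
# slot line direction & scale from crop pixel ends
f=lambda u,v:(u/3.3+240,v/3.3+145)
for a,b in[((230,146),(590,178)),((210,323),(578,356))]:
    d=px2w("top",f(*a),.03)-px2w("top",f(*b),.03);print("slot yaw",np.arctan2(-d[0],d[1]))
m=cv2.inRange(hsv,(16,130,110),(24,255,255));m[:200]=0;m[225:]=0;m[:,:376]=0;m[:,400:]=0
v,u=np.nonzero(m);p=px2w("top",(u.mean(),v.mean()),.1)[:2];print("pin",len(u),u.mean(),v.mean(),p)
# block corners in crop (top face)
c=np.mean([px2w("top",f(*q),.068) for q in[(456,122),(523,126),(508,357),(438,352)]],0)[:2];print("block",c)
g=np.array([.4664,-.1273]);mk=np.array([.6859,-.0864]);piv=c-.05*ex
print("mark-block xy",(mk-c)@ex,(mk-c)@ey,"mark-pin",(mk-p)@ey)
d=g-piv;print("lever len",np.hypot(*d),"angle",np.arctan2(d@ey,-(d@ex)))
print("goal behind",c-.055*ey, tool(c-.055*ey-robot.observe()["tool_pos"][:2],2.682))
gl=px2w("top",(292.5,148),.115)[:2];print("glue",(gl-c)@ex,(gl-c)@ey)
E
```

```text
slot yaw -0.1429268243798498
slot yaw -0.14130440618959436
pin 168 387.1845238095238 211.5595238095238 [ 0.58807544 -0.15865252]
block [ 0.58481297 -0.15913571]
mark-block xy 0.08925631193282638 0.08684688202090884 mark-pin 0.08588789260052444
lever len 0.0731699822874503 angle 0.19289094241664653
goal behind [ 0.57670266 -0.21353445] [-611.49427787 -460.55577926]
glue 0.11397804821224197 0.20458477778996384
```

Call:
carry_out(series=[{"jaw": 0, "travel": [-0.78, -0.59, 0], "twist": 0}, {"jaw": 0, "travel": [-0.78, -0.59, 0], "twist": 0}, {"jaw": 0, "travel": [-0.78, -0.59, 0], "twist": 0}, {"jaw": 0, "travel": [-0.78, -0.59, 0], "twist": 0}, {"jaw": 0, "travel": [-0.78, -0.59, 0], "twist": 0}, {"jaw": 0, "travel": [-0.78, -0.59, 0], "twist": 0}, {"jaw": 0, "travel": [-0.78, -0.59, 0], "twist": 0}, {"jaw": 0, "travel": [-0.78, -0.59, 0], "twist": 0}], squeeze=20)

```text
time: 2.55
tool_pos: [0.4435, 0.0487, 0.227]
tool_rot: [3.141, 0.001, 2.682]
contact_force: [0.3, 0.8, 0.2]
opening: 0.0161
```

Call:
carry_out(series=[{"jaw": 0, "travel": [-0.78, -0.59, 0], "twist": 0}, {"jaw": 0, "travel": [-0.78, -0.59, 0], "twist": 0}, {"jaw": 0, "travel": [-0.78, -0.59, 0], "twist": 0}, {"jaw": 0, "travel": [-0.78, -0.59, 0], "twist": 0}, {"jaw": 0, "travel": [-0.83, -0.6, 0], "twist": 0}, {"jaw": 0, "travel": [0, 0, 0], "twist": -1}, {"jaw": 0, "travel": [0, 0, 0], "twist": -1}, {"jaw": 0, "travel": [0, 0, 0], "twist": -1}])

```text
time: 3.55
tool_pos: [0.5764, -0.214, 0.2264]
tool_rot: [3.141, -0.0, 2.999]
contact_force: [0.9, -0.9, 1.2]
opening: 0.0
```

Call:
carry_out(series=[{"jaw": 0, "travel": [0, 0, 0.9], "twist": 0}, {"jaw": 0, "travel": [0, 0, 0.9], "twist": 0}, {"jaw": 0, "travel": [0, 0, 0.6], "twist": 0}, {"jaw": 0, "travel": [0, 0, 0.3], "twist": 0}, {"jaw": 0, "travel": [0, 0, 0.15], "twist": 0}, {"jaw": 0, "travel": [0, 0, 0], "twist": 0}])

```text
time: 4.3
tool_pos: [0.5768, -0.214, 0.0563]
tool_rot: [-3.141, 0.001, 2.996]
contact_force: [-0.5, 0.3, 1.0]
opening: 0.0001
```

```bash
python3 - <<'E'
from h import *
im=robot.read_camera("scene");c=cv2.resize(im[190:360,130:400],None,fx=2.9,fy=2.9,interpolation=cv2.INTER_CUBIC)
cv2.imwrite("pics/s2.png",np.clip(c*1.5,0,255).astype(np.uint8));print(robot.observe()["tool_pos"],robot.observe()["contact_force"])
E
```

```text
[ 0.57712036 -0.21409432  0.05687913] [ 0.15306718 -0.45129543  1.70537813]
```

View pics/s2.png

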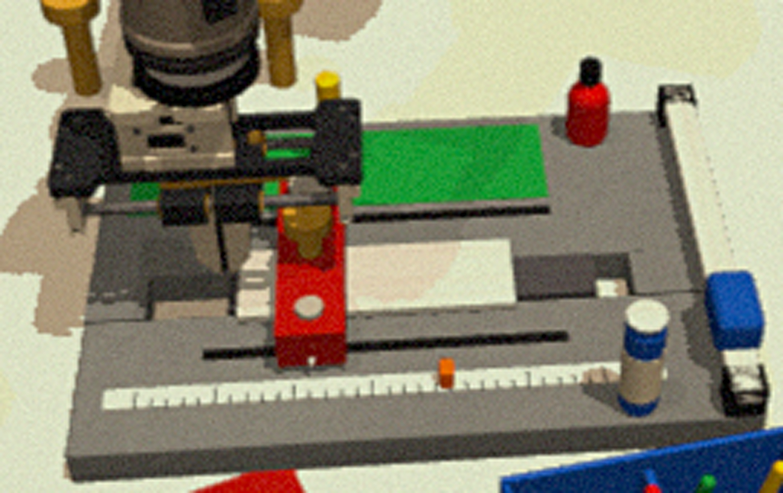

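The fingers are down behind the red block (around (225,250) in the crop) and clear of the pin. I'll push to just short of the mark window, then go slowly.

Call:
carry_out(series=[{"jaw": 0, "travel": [0, 0.1, 0], "twist": 0}, {"jaw": 0, "travel": [0, 0.1, 0], "twist": 0}, {"jaw": 0, "travel": [0, 0.1, 0], "twist": 0}, {"jaw": 0, "travel": [0, 0.1, 0], "twist": 0}, {"jaw": 0, "travel": [0, 0.1, 0], "twist": 0}, {"jaw": 0, "travel": [0, 0.1, 0], "twist": 0}])

```text
time: 5.1
tool_pos: [0.5818, -0.1781, 0.056]
tool_rot: [-3.141, 0.001, 2.996]
contact_force: [-1.1, -4.0, 2.3]
opening: 0.0004
```

Call:
carry_out(series=[{"jaw": 0, "travel": [0, 0.1, 0], "twist": 0}, {"jaw": 0, "travel": [0, 0.1, 0], "twist": 0}, {"jaw": 0, "travel": [0, 0.1, 0], "twist": 0}, {"jaw": 0, "travel": [0, 0.1, 0], "twist": 0}, {"jaw": 0, "travel": [0, 0.1, 0], "twist": 0}, {"jaw": 0, "travel": [0, 0.1, 0], "twist": 0}])

```text
time: 5.85
tool_pos: [0.587, -0.1421, 0.0559]
tool_rot: [3.142, 0.0, 2.996]
contact_force: [-1.2, -3.6, 6.3]
opening: 0.0002
```

```bash
cat > look.py <<'E'
import sys
from h import *
im=robot.read_camera("scene");cv2.imwrite(f"pics/{sys.argv[1]}.png",np.clip(cv2.resize(im[190:360,130:400],None,fx=2.9,fy=2.9,interpolation=cv2.INTER_CUBIC)*1.5,0,255).astype(np.uint8))
hsv=cv2.cvtColor(im,cv2.COLOR_BGR2HSV)
m=cv2.inRange(hsv,(0,150,60),(6,255,255))|cv2.inRange(hsv,(172,150,60),(180,255,255));m[:255]=0;m[330:]=0;m[:,:200]=0;m[:,330:]=0
n,l,s,c=cv2.connectedComponentsWithStats(m);i=1+s[1:,4].argmax();print("red",s[i])
g=cv2.inRange(hsv,(14,120,60),(24,255,255));g[:225]=0;g[300:]=0;g[:,:200]=0;g[:,340:]=0
v,u=np.nonzero(g);print("gold",len(u),u.mean() if len(u) else 0,v.mean() if len(v) else 0)
o=robot.observe();print(o["time"],o["tool_pos"],o["contact_force"])
E
python3 look.py s3
```

```text
red [254 260  24  55 884]
gold 250 260.028 259.004
5.9 [ 0.58706256 -0.14129294  0.05587058] [-1.56923926 -2.45105788  4.85903522]
```

View pics/s3.png

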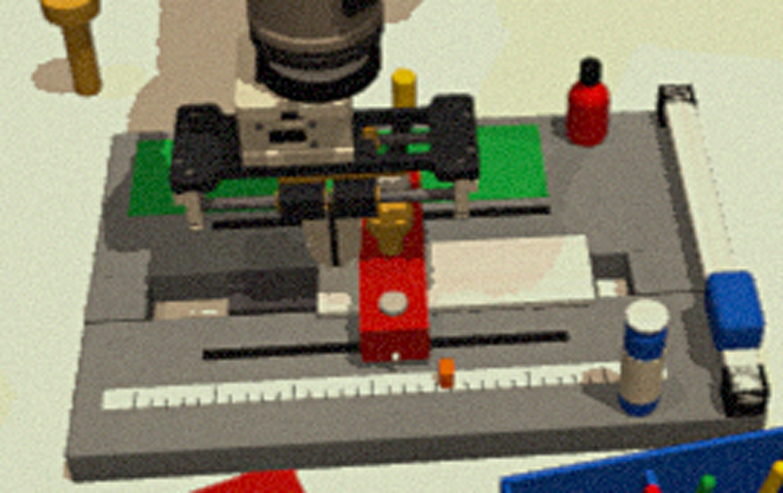

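The block has slid about 54 mm and its centre is about 32 mm before the mark, with the pin still up. Next is the slow push.

Call:
carry_out(series=[{"jaw": 0, "travel": [0, 0.04, 0], "twist": 0}, {"jaw": 0, "travel": [0, 0.04, 0], "twist": 0}, {"jaw": 0, "travel": [0, 0.04, 0], "twist": 0}, {"jaw": 0, "travel": [0, 0.04, 0], "twist": 0}, {"jaw": 0, "travel": [0, 0.04, 0], "twist": 0}, {"jaw": 0, "travel": [0, 0.04, 0], "twist": 0}, {"jaw": 0, "travel": [0, 0.04, 0], "twist": 0}])

```text
time: 6.78
tool_pos: [0.5894, -0.1255, 0.0559]
tool_rot: [3.141, 0.0, 2.996]
contact_force: [-0.8, -2.2, 6.1]
opening: 0.0006
```

Call:
carry_out(series=[{"jaw": 0, "travel": [0, 0.03, 0], "twist": 0}, {"jaw": 0, "travel": [0, 0.03, 0], "twist": 0}, {"jaw": 0, "travel": [0, 0.03, 0], "twist": 0}])

```text
time: 7.15
tool_pos: [0.5901, -0.1202, 0.0559]
tool_rot: [3.141, 0.0, 2.996]
contact_force: [-1.1, -3.3, 4.6]
opening: 0.0005
```

Call:
carry_out(series=[{"jaw": 0, "travel": [0, 0.035, 0], "twist": 0}, {"jaw": 0, "travel": [0, 0.035, 0], "twist": 0}, {"jaw": 0, "travel": [0, 0.035, 0], "twist": 0}])

```text
time: 7.52
tool_pos: [0.5911, -0.1138, 0.0559]
tool_rot: [3.141, 0.0, 2.996]
contact_force: [-0.7, -2.8, 5.5]
opening: 0.0004
```

Call:
carry_out(series=[{"jaw": 0, "travel": [0, 0.035, 0], "twist": 0}, {"jaw": 0, "travel": [0, 0.035, 0], "twist": 0}])

```text
time: 7.78
tool_pos: [0.5915, -0.111, 0.056]
tool_rot: [-3.14, 0.0, 2.997]
contact_force: [-3.8, -12.2, 6.2]
opening: 0.0006
```

```bash
python3 look.py s4
```

```text
red [270 259  25  55 843]
gold 270 276.8740740740741 263.4851851851852
7.825 [ 0.59150488 -0.1111064   0.05596813] [-3.50024109 -9.15493731  5.1906759 ]
```

The force rose to 12 N and the gold blob dropped, so the pin has caught. I'll ease off and look.

Call:
carry_out(series=[{"jaw": 0, "travel": [0, -0.1, 0], "twist": 0}, {"jaw": 0, "travel": [0, -0.2, 0], "twist": 0}, {"jaw": 0, "travel": [0, -0.2, 0], "twist": 0}, {"jaw": 0, "travel": [0, 0, 0], "twist": 0}])

```text
time: 8.32
tool_pos: [0.587, -0.1409, 0.0555]
tool_rot: [3.141, -0.0, 2.994]
contact_force: [0.1, -0.3, 0.5]
opening: 0.0004
```

```bash
python3 look.py s5
```

```text
red [269 259  26  55 878]
gold 271 272.50553505535055 264.5719557195572
8.375 [ 0.58703386 -0.14030612  0.05549255] [-0.22913971  0.26142668 -0.02853559]
```

View pics/s5.png

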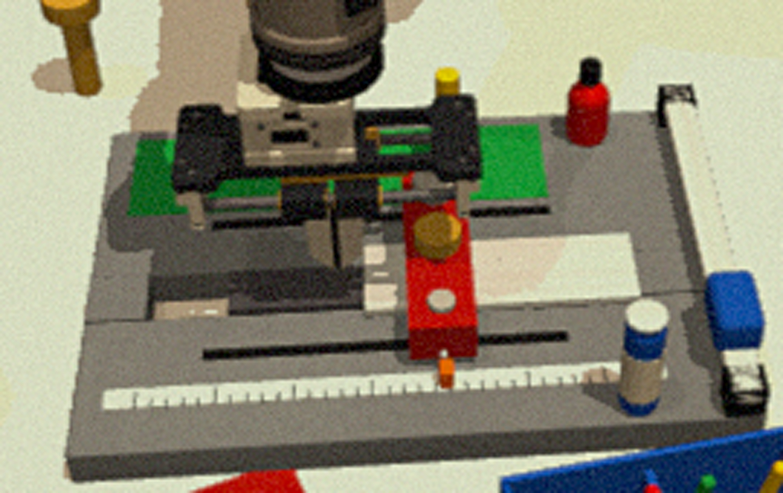

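The head looks seated on the block (crop (437,237)) and the block sits beside the mark. I'll lift, move back and get a clean top view to verify.

Call:
carry_out(series=[{"jaw": 0, "travel": [0, 0, -0.9], "twist": 0}, {"jaw": 0, "travel": [0, 0, -0.9], "twist": 0}, {"jaw": 0, "travel": [0.6, -0.7, 0], "twist": 0}, {"jaw": 0, "travel": [0.6, -0.7, 0], "twist": 0}, {"jaw": 0, "travel": [0.6, -0.7, 0], "twist": 0}, {"jaw": 0, "travel": [0, 0, 0], "twist": 0}])

```text
time: 9.12
tool_pos: [0.4598, -0.2506, 0.1639]
tool_rot: [-3.142, -0.0, 2.992]
contact_force: [1.0, 0.3, 0.6]
opening: 0.0004
```

```bash
python3 look.py s6; python3 - <<'E'
from h import *
im=robot.read_camera("top")
c=cv2.resize(im[145:315,240:480],None,fx=3.3,fy=3.3,interpolation=cv2.INTER_CUBIC)
cv2.imwrite("pics/t6.png",np.clip(c*1.6,0,255).astype(np.uint8))
a=cv2.imread("pics/s6.png");a=cv2.resize(a[:420,250:560],None,fx=1.4,fy=1.4);b=cv2.imread("pics/t6.png")[:,150:500]
H=max(len(a),len(b));p=lambda x:cv2.copyMakeBorder(x,0,H-len(x),0,0,cv2.BORDER_CONSTANT)
cv2.imwrite("pics/both6.png",np.hstack([p(b),p(a)]))
print(a.shape,b.shape)
E
```

```text
red [269 255  26  59 941]
gold 249 280.9477911646586 263.8192771084337
9.175 [ 0.46127146 -0.24963068  0.16399144] [-0.02671363  0.93744591 -0.93273359]
(588, 434, 3) (561, 350, 3)
```

View pics/both6.png

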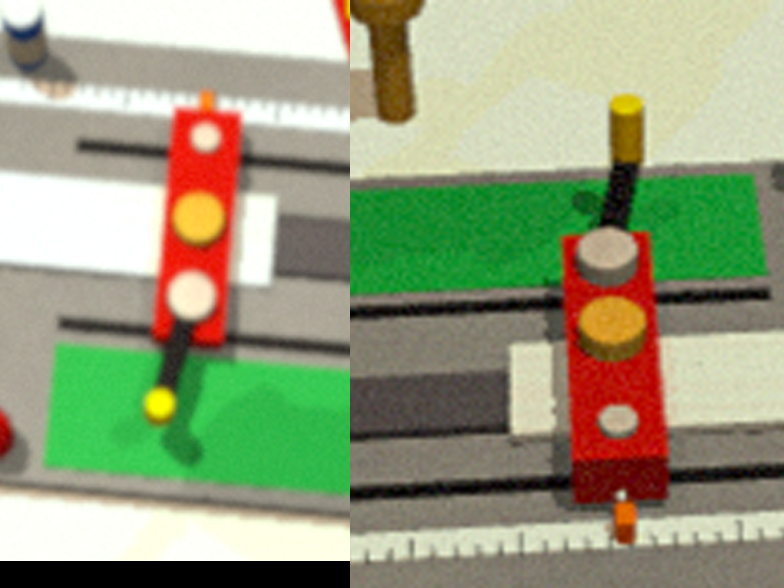

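The pin head is flush on the block in both views: top crop (198,217), scene crop (612,330). The block is in line with the orange mark and the lever is still open, grip at top pixel (333.6,267.4). Next I'll work out the lever geometry.

```bash
python3 - <<'E'
from h import *
import h
PSI=-.144;ex=np.array([np.cos(PSI),np.sin(PSI)]);ey=np.array([-np.sin(PSI),np.cos(PSI)])
f=lambda u,v:((u+150)/3.3+240,v/3.3+145)
pin=px2w("top",f(198,217),.081)[:2];g=px2w("top",f(159,404),.112)[:2]
c=np.mean([px2w("top",f(*q),.068) for q in[(174,107),(241,113),(226,346),(154,336)]],0)[:2]
mk=np.array([.6859,-.0864])
print("pin",pin,"block",c,"pin-block",(pin-c)@ex,(pin-c)@ey,"mark y",(mk-c)@ey)
for o in(pin,c):
    d=g-(o-.05*ex);print("lever",np.hypot(*d),np.arctan2(d@ey,-(d@ex)))
piv=g+0; th=.19
piv=(pin+c)/2-.05*ex
d=g-piv;th=np.arctan2(d@ey,-(d@ex))
t=np.sin(th)*ex+np.cos(th)*ey
tgt=g-.038*t
o=robot.observe();yaw=o["tool_rot"][2]
print("piv",piv,"grip",g,"th",th,"pusher",tgt,"tool mm",tool(tgt-o["tool_pos"][:2],yaw),"yaw wanted",np.pi+PSI-th,yaw,o["tool_pos"])
E
```

```text
pin [ 0.59900433 -0.07564323] block [ 0.59791156 -0.07657301] pin-block 0.0009480290797175455 0.001076971727344306 mark y 0.002901311614595637
lever 0.07572296125011584 0.17918456431916857
lever 0.07499212275661386 0.1955695960482922
piv [ 0.54897545 -0.06893298] grip [ 0.47771913 -0.04441939] th 0.18733735264122706 pusher [ 0.46535743 -0.0803525 ] tool mm [ 21.51413255 167.2425188 ] yaw wanted 2.810255300948566 2.994606220660053 [ 0.46214562 -0.24894254  0.16392791]
```

Call:
carry_out(series=[{"jaw": 0, "travel": [0.12, 0.93, 0], "twist": 0}, {"jaw": 0, "travel": [0.12, 0.93, 0], "twist": 0}, {"jaw": 0, "travel": [0.12, 0.93, 0], "twist": 0}, {"jaw": 0, "travel": [0, 0, 0], "twist": 0.9}, {"jaw": 0, "travel": [0, 0, 0], "twist": 0.86}, {"jaw": 0, "travel": [0, 0, 0.7], "twist": 0}, {"jaw": 0, "travel": [0, 0, 0.55], "twist": 0}, {"jaw": 0, "travel": [0, 0, 0], "twist": 0}])

```text
time: 10.22
tool_pos: [0.4641, -0.0784, 0.0869]
tool_rot: [3.141, -0.005, 2.814]
contact_force: [-0.2, 0.5, -0.1]
opening: 0.0003
```

Call:
carry_out(series=[{"jaw": 0, "travel": [0, 0.1, 0], "twist": 0}, {"jaw": 0, "travel": [0, 0.1, 0], "twist": 0}, {"jaw": 0, "travel": [0, 0.07, 0], "twist": 0}, {"jaw": 0, "travel": [0, 0, 0], "twist": 0}])

```text
time: 10.72
tool_pos: [0.4707, -0.0645, 0.0893]
tool_rot: [3.141, 0.001, 2.812]
contact_force: [0.1, 0.6, -0.2]
opening: 0.0005
```

Call:
carry_out(series=[{"jaw": 0, "travel": [0.03, 0.133, 0], "twist": 1}, {"jaw": 0, "travel": [0.03, 0.133, 0], "twist": 1}, {"jaw": 0, "travel": [0.03, 0.133, 0], "twist": 1}, {"jaw": 0, "travel": [0.03, 0.133, 0], "twist": 1}, {"jaw": 0, "travel": [0.03, 0.133, 0], "twist": 1}, {"jaw": 0, "travel": [0.03, 0.133, 0], "twist": 1}])

```text
time: 11.48
tool_pos: [0.4869, -0.0194, 0.0887]
tool_rot: [-3.14, -0.001, 2.18]
contact_force: [-1.8, -0.2, 0.6]
opening: 0.0005
```

Call:
carry_out(series=[{"jaw": 0, "travel": [0.03, 0.133, 0], "twist": 1}, {"jaw": 0, "travel": [0.03, 0.133, 0], "twist": 1}, {"jaw": 0, "travel": [0.03, 0.133, 0], "twist": 1}, {"jaw": 0, "travel": [0.03, 0.133, 0], "twist": 1}, {"jaw": 0, "travel": [0.03, 0.133, 0], "twist": 1}])

```text
time: 12.1
tool_pos: [0.5197, 0.0045, 0.0885]
tool_rot: [-3.139, -0.001, 1.656]
contact_force: [-2.2, -0.2, 0.3]
opening: 0.0007
```

```bash
python3 look.py s7
```

```text
red [269 255  26  59 937]
gold 298 290.5302013422819 262.0704697986577
12.15 [0.52078119 0.0046438  0.08859833] [-0.43355683  0.88077547  0.77403264]
```

View pics/s7.png

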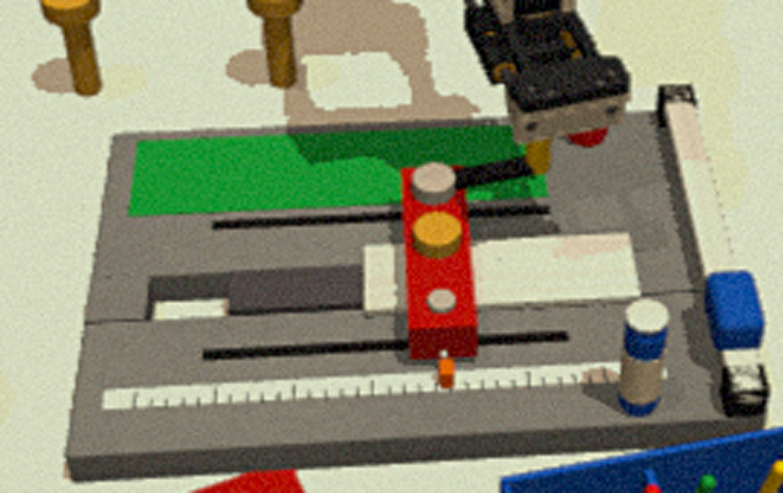

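The lever follows the finger and is about 15° short of +y, with the grip at crop (538,155). The pin is still home. I'll continue to the end stop and watch the force.

Call:
carry_out(series=[{"jaw": 0, "travel": [0.03, 0.133, 0], "twist": 1}, {"jaw": 0, "travel": [0.03, 0.133, 0], "twist": 1}, {"jaw": 0, "travel": [0, 0.05, 0], "twist": 0}])

```text
time: 12.52
tool_pos: [0.536, 0.0086, 0.0882]
tool_rot: [-3.133, -0.001, 1.451]
contact_force: [-15.7, 3.3, 9.3]
opening: 0.0006
```

Call:
carry_out(series=[{"jaw": 0, "travel": [0, 0.04, 0], "twist": 0}, {"jaw": 0, "travel": [0, 0.02, 0], "twist": 0}])

```text
time: 12.78
tool_pos: [0.5362, 0.0086, 0.0881]
tool_rot: [-3.127, -0.001, 1.453]
contact_force: [-24.5, 4.2, 15.9]
opening: 0.0004
```

That is the end stop: 24 N with no further motion. Backing off, rising and checking.

Call:
carry_out(series=[{"jaw": 0, "travel": [0, -0.1, 0], "twist": 0}, {"jaw": 0, "travel": [0, -0.3, 0], "twist": 0}, {"jaw": 0, "travel": [0, 0, -0.9], "twist": 0}, {"jaw": 0, "travel": [0, 0, -0.9], "twist": 0}, {"jaw": 0, "travel": [0, -0.9, 0], "twist": 0}, {"jaw": 0, "travel": [0, -0.9, 0], "twist": 0}, {"jaw": 0, "travel": [0, 0, 0], "twist": 0}, {"jaw": 0, "travel": [0, 0, 0], "twist": 0}])

```text
time: 13.78
tool_pos: [0.4128, 0.023, 0.1974]
tool_rot: [3.139, -0.0, 1.451]
contact_force: [0.2, 0.3, 0.5]
opening: 0.0004
```

```bash
python3 look.py s8; python3 - <<'E'
from h import *
im=robot.read_camera("top")
c=cv2.resize(im[145:315,240:480],None,fx=3.3,fy=3.3,interpolation=cv2.INTER_CUBIC)
cv2.imwrite("pics/t8.png",np.clip(c*1.6,0,255).astype(np.uint8))
a=cv2.imread("pics/s8.png");a=cv2.resize(a[:420,250:560],None,fx=1.4,fy=1.4);b=cv2.imread("pics/t8.png")[:,150:500]
H=max(len(a),len(b));p=lambda x:cv2.copyMakeBorder(x,0,H-len(x),0,0,cv2.BORDER_CONSTANT)
cv2.imwrite("pics/both8.png",np.hstack([p(b),p(a)]))
E
```

```text
red [269 255  26  59 909]
gold 330 293.76060606060605 261.45151515151514
13.825 [0.41310849 0.02291463 0.19717515] [-0.66087309 -0.22054256  0.10912985]
```

View pics/both8.png

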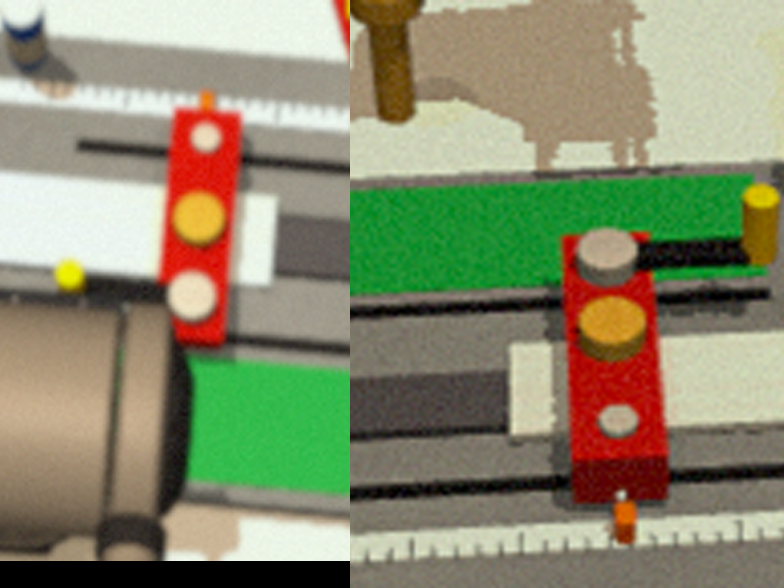

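```bash
python3 - <<'E'
from h import *
PSI=-.144;ex=np.array([np.cos(PSI),np.sin(PSI)]);ey=np.array([-np.sin(PSI),np.cos(PSI)])
g=px2w("top",((69+150)/3.3+240,274/3.3+145),.112)[:2];d=g-np.array([.54898,-.06893]);a=np.arctan2(d@ey,-(d@ex));print("lever",np.hypot(*d),a)
if a>1.48: print(robot.hand_in())
E
```

```text
lever 0.075061729469577 1.565461007790925
the job is handed in; nothing more can be done
None
```

I slid the stop towards the orange mark until the pin dropped home, swung the clamp lever to its end stop, and handed the job in at about 14 s of the 58 s allowed. No verdict was reported.

- **Pin:** While I pushed slowly, the push force rose to 12 N as the pin caught, so I backed the finger off. Both camera views then showed the head flush on the block, about 1.4 mm off its centre by my measurement. The block sat about 3 mm from the mark along the trimmer. I did not press on the head, so "fully home" rests on the pictures only.
- **Lever:** The force reached 24 N with no further movement. From the last pictures I measure 1.565 rad, with the grip 75 mm from the pivot as given.
- **At hand-in:** The gripper was clear of everything. The glue stick had not moved in the last view. I did not check the paint bottle, water bottle and mug again at the end, but no arm move went near them except above the paint bottle.

No checks failed or disagreed.

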